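Tip the brass nuts into the drawer

ROBOT

A 7-joint arm with a two-finger parallel gripper is mounted at the origin on the work surface. World frame = base frame: x ahead of the robot, y to its left, z up, the work surface at z = 0. Lengths are in m, angles in rad, forces in N, time in s.
With the tool pointing down it reaches from about 0.4 to 0.875 m from the base axis. Payload 19.3 kg.
Tool frame: the origin (TCP) lies between the finger pads; the fingertips stand 17 mm ahead of it and the grasp point (between the pads) lies 2 mm behind it; z points along the fingers, x is the direction in which the jaws open and shut, and the axes are right-handed (so a half turn about z gives the same grasp; the last joint's range is limited). The gripper opens to 85 mm and grips with 20 to 120 N. Pads are 22 mm wide; open, the fingers measure 114 mm over their backs; the gripper's body (76 mm by 85 mm) begins 54 mm behind the grasp point. The pads swing forward as they close: fully open they stand 13 mm farther back than shut.
Start: joints at [1.255, 0.521, -0.036, 1.599, 0.021, 1.021, -0.113], TCP at [0.152, -0.606, 0.248] pointing down, gripper open.
Joint ranges: [-2.91, 2.91], [-0.3, 2.13], [-1.5, 1.42], [0.17, 2.43], [-1.26, 4.41], [0.16, 1.93], [-2.52, 2.52]. Speed limits (rad/s): [1.89, 1.89, 2.39, 2.39, 3.01, 3.01, 3.01].

INTERFACE

Orientations are given as [roll, pitch, yaw] about the fixed x, y, z axes, in that order (R = Rz(yaw) Ry(pitch) Rx(roll)).
In Python, from workcell import bot gives the robot as it stands. The module is installed in compiled form; this text tells all that it offers.
- The arm moves only by the tool arm_command, never from a script. Its argument "targets" is a list of rows, each a list of 6 numbers: the shift along the tool's x, y, z in mm, then the turn, a rotation vector about the tool's x, y, z in degrees. In form: [[x, y, z, wx, wy, wz], ...]. A call has 1 to 8 rows; each row shifts and turns the pose as measured when the row begins, along the tool's axes as they then stand; what a row does not reach is not made up. A row lasts 1/10 s, in which the tool goes at most 50 mm and 8.59 degrees, less where a joint would pass 70% of its speed; a pose out of reach is approached as far as the arm can. A call is refused whole if a number of a shift passes 50 or a number of a turn 8.59, either way. A call with a gripper value outside its range is refused whole. "grip" is the opening in per cent of the stroke, from 0 (shut) to 100 (fully open), set as the call begins (left out, the last holds). The fingers move at their own pace and stop on an object; "grip_force" is the grip in N (left out, the last holds). Time passes only in rows, so rows that do not move let the fingers close. It gives the time, the measured TCP pose, the force and the opening at its end, in the units of the state.
- bot.observe(): the state, without advancing time (a new reading comes with each control period).
- bot.grab_frame(name): name is "scene" or "top" or "wrist"; returns a dict with "color" (480x640x3 uint8, red, green, blue), "depth" (480x640 float32, m along the optical axis (not along the pixel's ray), 0 where there is no reading), "fov_y" (degrees; the focal length in pixels is half the picture's height over the tangent of half this angle, whatever the lens; pixels are square), "cx", "cy" (the principal point, pixels), "R" (3x3) and "t" (3): a world point X has camera coordinates R X + t; the wrist camera has in their place "hand_eye" (4x4, takes a point from camera to tool coordinates, whose origin is the TCP and whose axes are the tool frame's). Camera axes: x right, y down, z forward; pixel columns grow to the right and rows downward; lengths in m; the calibration is good to about 2 mm. The wrist camera is an equidistant fisheye: a pixel r from the principal point sees the ray r / f radians off the axis. A picture is of the moment at which its call begins: read the wrist's pose just before it.
- bot.job_done(): hands the job in, once; it reports no verdict.
The state is a dict: "clock": time; "qpos": joint angles; "qd": joint speeds; "joint_efforts": joint torques, N m; "position": TCP position; "tool_rot": TCP orientation; "force": force on the tool from outside, world axes, zero at the start; "moment": the same for the moment, N m; "grip_width": finger opening in m.
Only numpy, scipy, OpenCV 4.12 (cv2) and the standard library are available. Lean on these libraries where they do the work, as an engineer would, in place of code of your own. Each camera call takes 0.05 s, during which the arm holds its last target. There are 200 camera calls.

TASK

Pull the top drawer of the blue-fronted cabinet well open, lift the divided blue organiser by its yellow grip and tilt it over the drawer toward the corner that holds the two brass nuts, so that both brass nuts slide out into the drawer and all the other small parts stay in the organiser. Stand the organiser upright again in the middle of its green mat, let go of it, and push the drawer fully shut. Do not knock the spray can, the tube offcut or the orange flap disc about.

Things in the scene. Friction and masses are not known exactly. Their poses are not given: they have to be found in the camera images.
- drawer (a joint): how far the top drawer is pulled out, m: 0 fully shut, 0.15 at its stop. It slides level along the cabinet's own -x (towards the robot), takes 1.5 N plus 4 N s/m, and stays where it is left. It may start slightly open.
- drawer_handle (a point): middle of the drawer's handle, a level round steel bar 11 mm thick and 110 mm long along y, 110 mm above the bench, its centre line 45 mm in front of the blue drawer front; posts 50 mm either side of the middle join it to the front. Axes are the cabinet's: x points into the cabinet (the drawer opens along -x), z up.
- drawer_in (a point): centre of the top drawer's inner floor, 69 mm above the bench, moves with the drawer; axes as the handle's. Inside: 182 mm along x, 198 mm along y, walls 41 mm high, front 54 mm. The bar is 152 mm from here along -x. With the drawer pulled out by d, the inside is uncovered from x = -91 mm to x = -101 mm + d; the rest lies under the cabinet's top.
- cabinet: fixed grey cabinet with blue drawer fronts, 220 mm deep (x), 230 mm wide (y), 135 mm high; origin at the centre of its underside, x pointing to its back; it may be turned a little. Only the top drawer has a handle; the lower one is locked.
- mat: green square mat, 180 x 180 x 3 mm, fixed on the bench, the organiser's home; origin at the centre of its underside.
- organiser_grip (a point): point to grip the organiser, on its centre line 68 mm above its underside. Axes are the organiser's: z up. Here stands the upright yellow grip plate, 12 mm thick along y, 44 mm long along x, its top 90 mm above the underside. Organiser 0.2 to 0.33 kg plus 0.1 kg of parts.
- organiser_foot (a point): centre of the organiser's underside. Blue tray 118 x 118 mm, floor 3 mm, outer walls and a middle cross 32 mm high, 3 mm thick: 2 x 2 compartments. At each outer corner both walls stop 32 mm short (a pouring mouth), with a low 2.5 mm sill inside. Floor corners 83 mm from the centre.
- brass1: first brass hexagon nut, 16 mm across flats, 9 mm high, origin at the centre of its underside; it starts in one of the four compartments (any), its centre about 27 mm from both middle walls. The plastic is slippery (carry it level): tilted 0.6 to 0.9 rad toward a corner, that compartment's parts slide out over the corner; the others' only slide against walls.
- brass2: second brass nut, the same size, in the same compartment as the first.
- square1: dark steel square nut, 16 mm wide, 9 mm high, origin at the centre of its underside; one of two, sharing a compartment of the organiser, must stay in it.
- square2: dark steel square nut, 16 mm wide, 9 mm high, origin at the centre of its underside; one of two, sharing a compartment of the organiser, must stay in it.
- spacer1: white round spacer, 17 mm diameter, 9 mm high, origin at the centre of its underside; one of two, sharing a compartment of the organiser, must stay in it.
- spacer2: white round spacer, 17 mm diameter, 9 mm high, origin at the centre of its underside; one of two, sharing a compartment of the organiser, must stay in it.
- plug1: red round plastic plug, 17 mm diameter, 9 mm high, origin at the centre of its underside; one of two, sharing a compartment of the organiser, must stay in it.
- plug2: red round plastic plug, 17 mm diameter, 9 mm high, origin at the centre of its underside; one of two, sharing a compartment of the organiser, must stay in it.
- spray_can: bystander: spray can, 56 mm diameter, 150 mm high, origin under its centre.
- offcut: bystander: dark steel tube offcut standing up, 40 x 40 x 70 mm, origin under its centre.
- flap_disc: bystander: orange flap disc lying flat, 110 mm diameter, 12 mm thick, origin under its centre.

How it is judged:
On the way, in this order (a step that is already met when the one before it is completed fails the run):
1. the top drawer is pulled well open (more than 95 mm) (value of joint drawer above 0.095 m), for 0.2 s.
2. the organiser is off the mat and tilted by more than 0.25 rad (angle between organiser_grip's own z axis and vertical above 0.25 rad and height (world z) of organiser_grip above 0.11 m), for 0.05 s.
3. both brass nuts are in the open drawer (x of brass1 in the frame of drawer_in between -0.095 and 0.095 m and y of brass1 in the frame of drawer_in between -0.103 and 0.103 m and z of brass1 in the frame of drawer_in between -0.01 and 0.045 m and x of brass2 in the frame of drawer_in between -0.095 and 0.095 m and y of brass2 in the frame of drawer_in between -0.103 and 0.103 m and z of brass2 in the frame of drawer_in between -0.01 and 0.045 m and value of joint drawer above 0.05 m), for 0.2 s.
At the end, for the whole second after the job is handed in: Both brass nuts lie in the top drawer, the six other parts are in the organiser (below its wall tops), the organiser stands upright (within 0.1 rad) on the mat with its centre within 45 mm of the mat's centre, and the drawer is shut to within 8 mm (x of brass1 in the frame of drawer_in between -0.095 and 0.095 m and y of brass1 in the frame of drawer_in between -0.103 and 0.103 m and z of brass1 in the frame of drawer_in between -0.01 and 0.045 m and x of brass2 in the frame of drawer_in between -0.095 and 0.095 m and y of brass2 in the frame of drawer_in between -0.103 and 0.103 m and z of brass2 in the frame of drawer_in between -0.01 and 0.045 m and x of square1 in the frame of organiser_grip between -0.06 and 0.06 m and y of square1 in the frame of organiser_grip between -0.06 and 0.06 m and z of square1 in the frame of organiser_grip between -0.075 and -0.035 m and x of square2 in the frame of organiser_grip between -0.06 and 0.06 m and y of square2 in the frame of organiser_grip between -0.06 and 0.06 m and z of square2 in the frame of organiser_grip between -0.075 and -0.035 m and x of spacer1 in the frame of organiser_grip between -0.06 and 0.06 m and y of spacer1 in the frame of organiser_grip between -0.06 and 0.06 m and z of spacer1 in the frame of organiser_grip between -0.075 and -0.035 m and x of spacer2 in the frame of organiser_grip between -0.06 and 0.06 m and y of spacer2 in the frame of organiser_grip between -0.06 and 0.06 m and z of spacer2 in the frame of organiser_grip between -0.075 and -0.035 m and x of plug1 in the frame of organiser_grip between -0.06 and 0.06 m and y of plug1 in the frame of organiser_grip between -0.06 and 0.06 m and z of plug1 in the frame of organiser_grip between -0.075 and -0.035 m and x of plug2 in the frame of organiser_grip between -0.06 and 0.06 m and y of plug2 in the frame of organiser_grip between -0.06 and 0.06 m and z of plug2 in the frame of organiser_grip between -0.075 and -0.035 m and horizontal distance between organiser_grip and mat below 0.045 m and height (world z) of organiser_grip below 0.076 m and angle between organiser_grip's own z axis and vertical below 0.1 rad and value of joint drawer below 0.008 m); the robot touches nothing.
It fails at once if a bystander (spray can, tube offcut, flap disc) is displaced by more than 40 mm (distance of any of spray_can, offcut, flap_disc from where it was at the start of the episode above 0.04 m).
It also fails if it takes over 72 s, if anything falls off the work surface, if the arm or the gripper's body presses on something with over 40 N, if the wrist force passes 120 N, or if a joint passes its speed limit or range.

## Working session

There is one attempt and no reset: what is moved stays moved. The work goes in short steps, Python scripts to look and compute and a tool call to move; the robot and the scene stay as the last step left them, time stands still between calls to the robot, and variables do not carry over. Pictures are saved under pics/ and viewed, about 8 in all and at most 12, crops included, and the job is handed in when it is done.

Besides the shell and the picture viewer there is one more tool, called by a JSON object that holds its "fn" and its "kwargs". arm_command: Moves the arm, as the interface text tells. Its arguments: {"type":"object","properties":{"targets":{"type":"array"},"grip":{"type":"number"},"grip_force":{"type":"number"}},"required":["targets"]}

```bash
mkdir -p pics; cat > h.py <<'E'
import numpy as np, cv2
from scipy.spatial.transform import Rotation as Ro
from workcell import bot
def world(f):
    F=240/np.tan(np.radians(f["fov_y"])/2); d=f["depth"]
    v,u=np.mgrid[:480,:640]
    P=np.stack([(u-f["cx"])/F*d,(v-f["cy"])/F*d,d],-1)
    W=(P-f["t"])@np.array(f["R"])
    W[d==0]=np.nan
    return W
def save(n,f): cv2.imwrite(f"pics/{n}.png",cv2.cvtColor(f["color"],cv2.COLOR_RGB2BGR))
E
python3 - <<'E'
from h import *
s=bot.observe();print(s)
for n in("scene","top"):
    f=bot.grab_frame(n);save(n+"0",f);np.save(n+"0.npy",world(f));np.save(n+"0c.npy",f["color"]);print(n,f["fov_y"],f["cx"],f["cy"],f["R"],f["t"])
E
```

```text
{'clock': 0.0, 'qpos': array([ 1.25477974,  0.52204401, -0.0363501 ,  1.60000278,  0.02124034,
        1.02106672, -0.11278698]), 'qd': array([ 1.16119872e-03, -1.34411494e-03, -4.08991137e-05, -1.69390894e-03,
       -1.21065314e-03, -6.04323033e-04, -5.06861623e-05]), 'joint_efforts': array([ 8.60503656e-05, -9.27090669e+01,  1.98088892e+00, -3.69937885e+01,
        1.80558505e-02,  7.92045059e-03,  9.21597825e-05]), 'position': array([ 0.15198611, -0.60591922,  0.24770865]), 'tool_rot': array([ 3.14148997e+00,  1.13001030e-03, -1.32493607e+00]), 'force': array([ 0.02815368, -0.27847218,  0.41184609]), 'moment': array([0.00801507, 0.02762809, 0.01658089]), 'grip_width': 0.08532922239584911}
scene 42.45916780902241 327.02805790757077 248.16974450892118 [[-0.11442253  0.99333408 -0.01396024]
 [ 0.58846721  0.0564506  -0.806548  ]
 [-0.80038355 -0.10050241 -0.59100376]] [ 0.07247757 -0.2359246   1.78792709]
top 50.94776252277059 319.3514012729951 243.87730260279614 [[ 1.73865240e-03 -9.99963566e-01 -8.35719935e-03]
 [-9.91481268e-01 -6.35357549e-04 -1.30247806e-01]
 [ 1.30237751e-01  8.51246227e-03 -9.91446250e-01]] [0.01017641 0.56655774 0.9649397 ]
```

View pics/top0.png

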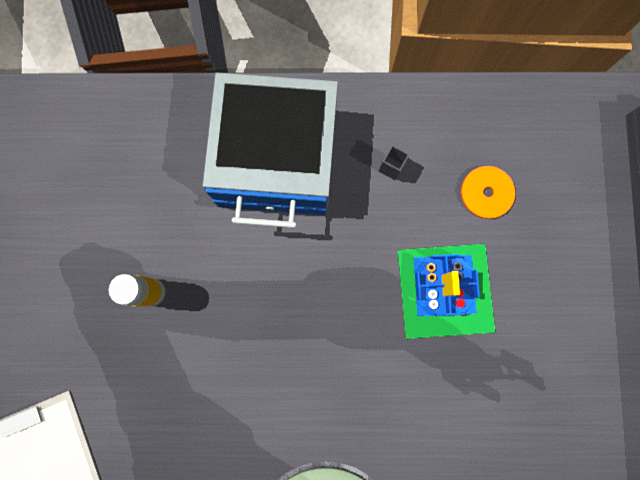

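View pics/scene0.png

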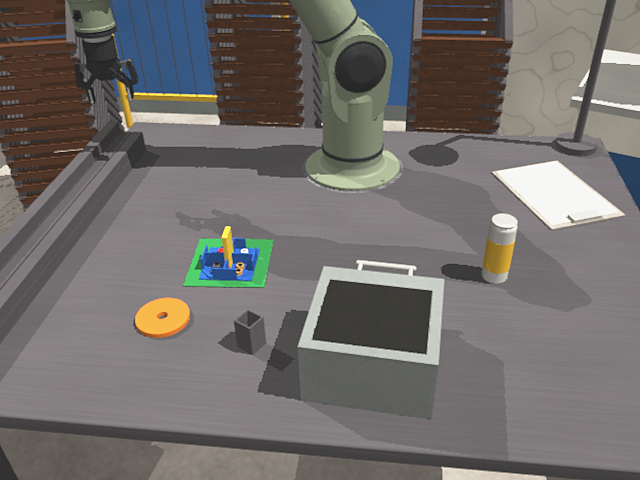

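The top view shows the cabinet at (270,135) with its handle at (265,222), the mat at (447,290), and the brass nuts at (431,271) in the organiser's upper-left compartment (+x, +y). The spray can is at (125,290), the offcut at (394,162) and the disc at (488,192).

```bash
python3 - <<'E'
from h import *
W=np.load("top0.npy");C=np.load("top0c.npy");hsv=cv2.cvtColor(C,cv2.COLOR_RGB2HSV)
H,S,V=[hsv[...,i].astype(int) for i in range(3)]
v,u=np.mgrid[:480,:640]
def box(m,n):
    P=W[m];P=P[~np.isnan(P).any(1)]
    r=cv2.minAreaRect((P[:,:2]*1000).astype(np.float32));print(n,len(P),"c",np.round(r[0]),"size",np.round(r[1]),"ang",round(r[2],1),"med",np.round(np.median(P,0),3), "z",np.round(np.percentile(P[:,2],[5,50,95]),3))
R=(u>390)&(u<505)&(v>235)&(v<345)
box(R&(H>45)&(H<80)&(S>120)&(W[...,2]<.012),"mat")
box(R&(H>100)&(H<125)&(S>120)&(W[...,2]>.028)&(W[...,2]<.043),"tray rim")
box(R&(H>22)&(H<35)&(S>150)&(W[...,2]>.06),"grip")
box(R&(H>8)&(H<22)&(S>100)&(W[...,2]<.04),"brass")
C2=(u>190)&(u<345)&(v>60)&(v<200)
box(C2&(W[...,2]>.125),"cab top")
hd=(u>222)&(u<305)&(v>190)&(v<235)&(W[...,2]>.095)&(S<60)
box(hd&(v>205),"handle")
P=W[hd&(v>214)];P=P[P[:,2]>.1];print("bar", np.round(P[P[:,1].argsort()][[2,len(P)//2,-3]],3), np.polyfit(P[:,1],P[:,0],1))
bl=(u>200)&(u<335)&(v>185)&(v<217)&(H>100)&(H<125)&(S>120)
P=W[bl];print("blue x,z",np.round(P[::60],3))
for n,(a,b) in dict(can=(125,290),off=(397,155),disc=(488,180)).items(): print(n,W[b,a])
E
```

```text
mat 4189 c [ 476. -245.] size [181. 181.] ang 4.2 med [ 0.445 -0.244  0.003] z [-0.     0.003  0.006]
tray rim 355 c [ 488. -243.] size [117. 119.] ang 3.0 med [ 0.487 -0.241  0.034] z [0.029 0.034 0.037]
grip 242 c [ 487. -243.] size [43. 14.] ang 3.2 med [ 0.487 -0.239  0.091] z [0.065 0.091 0.095]
brass 84 c [ 493. -237.] size [79. 51.] ang 72.2 med [ 0.506 -0.216  0.014] z [0.007 0.014 0.017]
cab top 14758 c [757. 101.] size [231. 230.] ang 85.5 med [0.754 0.1   0.136] z [0.132 0.136 0.139]
handle 505 c [608. 113.] size [ 39. 120.] ang 0.1 med [0.6   0.109 0.114] z [0.11  0.114 0.117]
bar [[0.596 0.053 0.112]
 [0.601 0.109 0.114]
 [0.602 0.172 0.116]] [0.05460487 0.59275778]
blue x,z [[ 0.66   0.222  0.12 ]
 [ 0.655  0.182  0.127]
 [ 0.653  0.14   0.125]
 [ 0.651  0.125  0.126]
 [ 0.648  0.126  0.128]
 [ 0.647  0.152  0.126]
 [ 0.651  0.208  0.101]
 [ 0.646  0.09   0.125]
 [ 0.646  0.149  0.113]
 [ 0.643  0.037  0.126]
 [ 0.645  0.121  0.113]
 [ 0.642  0.009  0.126]
 [ 0.642  0.096  0.115]
 [ 0.651  0.207  0.066]
 [ 0.641  0.074  0.113]
 [ 0.649  0.179  0.067]
 [ 0.638  0.037  0.117]
 [ 0.645  0.131  0.075]
 [ 0.636  0.004  0.119]
 [ 0.642  0.094  0.08 ]
 [ 0.646  0.186  0.054]
 [ 0.639  0.042  0.088]
 [ 0.642  0.129  0.063]
 [ 0.635 -0.     0.095]
 [ 0.64   0.084  0.063]
 [ 0.644  0.157  0.035]
 [ 0.636  0.019  0.071]
 [ 0.636  0.055  0.062]
 [ 0.637  0.085  0.048]
 [ 0.638  0.088  0.035]
 [ 0.638  0.079  0.025]
 [ 0.634  0.032  0.034]
 [ 0.633  0.024  0.018]]
can [0.47023952 0.34988358 0.1488369 ]
off [ 0.74954914 -0.14703332  0.03516439]
disc [ 0.70295827 -0.33704368  0.01329093]
```

```bash
cat >> h.py <<'E'
def down(yaw): return Ro.from_euler('xyz',[180,0,yaw],degrees=True)
def plan(p,R,n=None,vmax=45,wmax=8.4):
    s=bot.observe();p0=s["position"];R0=Ro.from_euler('xyz',s["tool_rot"])
    d=(np.array(p)-p0)*1000;w=np.degrees((R0.inv()*R).as_rotvec())
    n=n or int(max(np.ceil(np.abs(np.linalg.norm(d)/vmax)),np.ceil(np.linalg.norm(w)/wmax),1))
    Rk=R0;out=[]
    for k in range(n):
        out.append([float(round(x)) for x in Rk.inv().apply(d/n)]+[float(round(x,1)) for x in w/n])
        Rk=Rk*Ro.from_rotvec(np.radians(w/n))
    print("t",s["clock"],"pos",np.round(p0,4),"rpy",np.round(np.degrees(s["tool_rot"]),1),"F",np.round(s["force"],1),"w",round(s["grip_width"],4))
    for i in range(0,n,8): print(str([[int(x) if x==int(x) else x for x in r] for r in out[i:i+8]]).replace(" ",""))
E
python3 -c "
from h import *
plan([.601,.111,.24],down(-4.5))"
```

```text
t 0.1 pos [ 0.152  -0.6059  0.2478] rpy [ 1.80e+02  1.00e-01 -7.59e+01] F [-0.5  0.2 -0.6] w 0.0854
[[-31,-32,0,0,0,-3.8],[-29,-34,0,0,0,-3.8],[-26,-36,0,0,0,-3.8],[-24,-38,0,0,0,-3.8],[-21,-39,0,0,0,-3.8],[-19,-40,0,0,0,-3.8],[-16,-41,0,0,0,-3.8],[-13,-42,0,0,0,-3.8]]
[[-11,-43,0,0,0,-3.8],[-8,-44,0,0,0,-3.8],[-5,-44,0,0,0,-3.8],[-2,-44,0,0,0,-3.8],[1,-45,0,0,0,-3.8],[4,-44,0,0,0,-3.8],[7,-44,0,0,0,-3.8],[10,-43,0,0,0,-3.8]]
[[12,-43,0,0,0,-3.8],[15,-42,0,0,0,-3.8],[18,-41,0,0,0,-3.8]]
```

{"fn": "arm_command", "kwargs": {"targets": [[-31,-32,0,0,0,-3.8],[-29,-34,0,0,0,-3.8],[-26,-36,0,0,0,-3.8],[-24,-38,0,0,0,-3.8],[-21,-39,0,0,0,-3.8],[-19,-40,0,0,0,-3.8],[-16,-41,0,0,0,-3.8],[-13,-42,0,0,0,-3.8]], "grip": 48, "grip_force": 40}}

```text
clock: 0.9
position: [0.3399, -0.2958, 0.2452]
tool_rot: [3.14, 0.004, -0.783]
force: [0.8, -0.9, 0.8]
grip_width: 0.0408
```

{"fn": "arm_command", "kwargs": {"targets": [[-11,-43,0,0,0,-3.8],[-8,-44,0,0,0,-3.8],[-5,-44,0,0,0,-3.8],[-2,-44,0,0,0,-3.8],[1,-45,0,0,0,-3.8],[4,-44,0,0,0,-3.8],[7,-44,0,0,0,-3.8],[10,-43,0,0,0,-3.8]]}}

```text
clock: 1.7
position: [0.5238, 0.0243, 0.2449]
tool_rot: [3.141, 0.004, -0.232]
force: [0.3, -1.8, 0.6]
grip_width: 0.0409
```

```bash
python3 -c "
from h import *
plan([.601,.111,.16],down(-4.5))"
```

```text
t 1.7 pos [0.5238 0.0243 0.2449] rpy [180.    0.2 -13.3] F [ 0.3 -1.8  0.6] w 0.0409
[[14,-26,21,0,0.1,-2.2],[15,-25,21,0,0.1,-2.2],[16,-24,21,0,0.1,-2.2],[17,-24,21,0,0.1,-2.2]]
```

{"fn": "arm_command", "kwargs": {"targets": [[14,-26,21,0,0.1,-2.2],[15,-25,21,0,0.1,-2.2],[16,-24,21,0,0.1,-2.2],[17,-24,21,0,0.1,-2.2],[1,0,0,0,0,0]]}}

```text
clock: 2.2
position: [0.6065, 0.122, 0.1565]
tool_rot: [-3.14, -0.003, -0.063]
force: [-2.2, -0.7, -0.1]
grip_width: 0.0407
```

```bash
python3 -c "
from h import *
plan([.601,.111,.11],down(-4.5))"
```

```text
t 2.2 pos [0.6065 0.122  0.1565] rpy [-179.9   -0.2   -3.6] F [-2.2 -0.7 -0.1] w 0.0407
[[-2,6,23,-0.1,-0.1,0.5],[-2,6,23,-0.1,-0.1,0.5]]
```

{"fn": "arm_command", "kwargs": {"targets": [[-3,6,14,0,0,0.6],[-2,5,14,0,0,0.3],[0,0,14,0,0,0],[0,0,4,0,0,0]]}}

```text
clock: 2.6
position: [0.6004, 0.1108, 0.1075]
tool_rot: [-3.14, -0.002, -0.079]
force: [-0.4, -0.5, -0.1]
grip_width: 0.041
```

{"fn": "arm_command", "kwargs": {"targets": [[0,0,0,0,0,0],[0,0,0,0,0,0],[0,0,0,0,0,0],[0,0,0,0,0,0]], "grip": 0}}

```text
clock: 3.0
position: [0.6003, 0.1105, 0.1076]
tool_rot: [-3.14, -0.002, -0.079]
force: [1.8, 1.6, -11.3]
grip_width: 0.01
```

```bash
python3 -c "
from h import *
plan([.480,.118,.11],down(-4.5))"
```

```text
t 3.0 pos [0.6003 0.1105 0.1076] rpy [-1.799e+02 -1.000e-01 -4.500e+00] F [  1.8   1.6 -11.3] w 0.01
[[-40,1,-1,0,0,0],[-40,1,-1,0,0,0],[-40,1,-1,0,0,0]]
```

{"fn": "arm_command", "kwargs": {"targets": [[-15,0,0,0,0,0],[-20,0,0,0,0,0],[-20,0,0,0,0,0],[-20,0,0,0,0,0],[-20,0,0,0,0,0],[-20,0,0,0,0,0],[-12,0,0,0,0,0],[0,0,0,0,0,0]]}}

```text
clock: 3.8
position: [0.4701, 0.1207, 0.1076]
tool_rot: [-3.139, -0.005, -0.08]
force: [-0.4, 2.5, -18.2]
grip_width: 0.0096
```

{"fn": "arm_command", "kwargs": {"targets": [[0,0,0,0,0,0],[0,0,0,0,0,0],[0,0,0,0,0,0]], "grip": 48}}

```text
clock: 4.1
position: [0.4728, 0.1211, 0.1088]
tool_rot: [-3.138, -0.008, -0.08]
force: [-0.6, -0.1, 1.0]
grip_width: 0.0412
```

{"fn": "arm_command", "kwargs": {"targets": [[0,0,-15,0,0,0],[0,0,-30,0,0,0],[0,0,-45,0,0,0]]}}

```text
clock: 4.4
position: [0.4717, 0.1204, 0.1976]
tool_rot: [-3.139, -0.001, -0.08]
force: [0.5, -1.3, 0.7]
grip_width: 0.0411
```

```bash
python3 - <<'E'
from h import *
plan([.487,-.243,.16],down(-86.8))
f=bot.grab_frame("top");W=world(f);C=f["color"];hsv=cv2.cvtColor(C,cv2.COLOR_RGB2HSV).astype(int)
v,u=np.mgrid[:480,:640]
m=(u>200)&(u<330)&(v>180)&(v<300)&(hsv[...,0]>100)&(hsv[...,0]<125)&(hsv[...,1]>120)&(W[...,2]>.105)
P=W[m];print(len(P),np.round(P[::max(1,len(P)//15)],3)); save("top1",f)
E
```

```text
t 4.4 pos [0.4717 0.1204 0.1976] rpy [-1.799e+02 -1.000e-01 -4.600e+00] F [ 0.5 -1.3  0.7] w 0.0411
[[4,36,4,0,0,8.2],[10,35,4,0,0,8.2],[14,33,4,0,0,8.2],[19,31,4,0,0,8.2],[23,28,4,0,0,8.2],[27,24,4,0,0,8.2],[30,20,4,0,0,8.2],[33,16,4,0,0,8.2]]
[[35,11,4,0,0,8.2],[36,6,4,0,0,8.2]]
292 [[0.531 0.098 0.539]
 [0.483 0.051 0.515]
 [0.518 0.054 0.126]
 [0.517 0.059 0.125]
 [0.516 0.025 0.128]
 [0.515 0.065 0.126]
 [0.515 0.03  0.126]
 [0.513 0.075 0.128]
 [0.513 0.041 0.128]
 [0.479 0.05  0.514]
 [0.511 0.052 0.13 ]
 [0.511 0.018 0.129]
 [0.509 0.047 0.128]
 [0.509 0.012 0.128]
 [0.508 0.031 0.122]
 [0.506 0.02  0.115]]
```

{"fn": "arm_command", "kwargs": {"targets": [[4,36,4,0,0,8.2],[10,35,4,0,0,8.2],[14,33,4,0,0,8.2],[19,31,4,0,0,8.2],[23,28,4,0,0,8.2],[27,24,4,0,0,8.2],[30,20,4,0,0,8.2],[33,16,4,0,0,8.2]]}}

```text
clock: 5.25
position: [0.4898, -0.1753, 0.1769]
tool_rot: [-3.114, -0.002, -1.262]
force: [1.6, 0.5, -0.4]
grip_width: 0.0411
```

{"fn": "arm_command", "kwargs": {"targets": [[35,11,4,0,0,8.2],[36,6,4,0,0,8.2],[0,0,0,0,0,0]]}}

```text
clock: 5.55
position: [0.4901, -0.2578, 0.1685]
tool_rot: [-3.113, 0.003, -1.572]
force: [-0.7, 0.8, 0.1]
grip_width: 0.0406
```

```bash
python3 - <<'E'
from h import *
plan([.487,-.243,.15],down(-86.8))
f=bot.grab_frame("wrist");save("wrist0",f);print(f["hand_eye"],f["fov_y"],f["cx"],f["cy"])
E
```

```text
t 5.55 pos [ 0.4901 -0.2578  0.1685] rpy [-178.3    0.2  -90.1] F [-0.7  0.8  0.1] w 0.0406
[[-15,4,18,-1.7,0.1,-3.3]]
[[ 9.99999741e-01 -6.73472495e-04 -2.52240107e-04 -2.58304752e-04]
 [ 7.18009944e-04  9.54797643e-01  2.97255691e-01 -7.59208627e-02]
 [ 4.06447278e-05 -2.97255795e-01  9.54797879e-01 -1.24542335e-01]
 [ 0.00000000e+00  0.00000000e+00  0.00000000e+00  1.00000000e+00]] 65.70646984690485 320.63513851409425 246.50509568785168
```

View pics/wrist0.png

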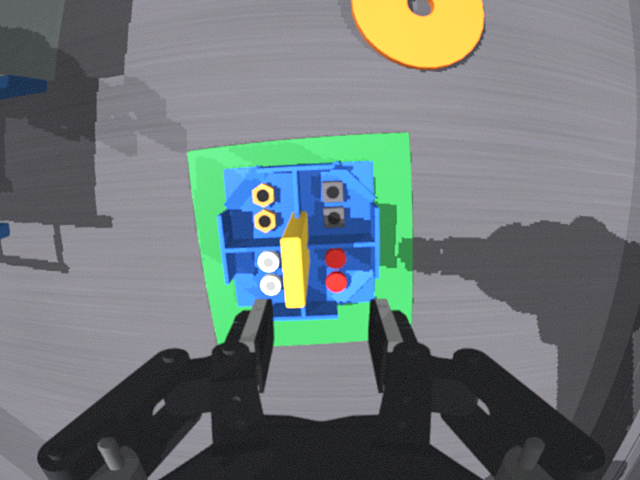

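Wrist view: the brass nuts are at (263,195) and (264,221), the squares upper right, spacers lower left, plugs lower right. The yellow grip is at (294,260).

{"fn": "arm_command", "kwargs": {"targets": [[-15,4,18,-1.7,0.1,-3.3],[0,0,0,0,0,0]]}}

```text
clock: 5.8
position: [0.4875, -0.2386, 0.15]
tool_rot: [3.141, 0.002, -1.502]
force: [-0.2, 0.0, -0.3]
grip_width: 0.0409
```

```bash
python3 - <<'E'
from h import *
plan([.487,-.243,.073],down(-86.8),5)
E
```

```text
t 5.8 pos [ 0.4875 -0.2386  0.15  ] rpy [ 1.80e+02  1.00e-01 -8.61e+01] F [-0.2  0.  -0.3] w 0.0409
[[1,0,15,0,0,0.1],[1,0,15,0,0,0.1],[1,0,15,0,0,0.1],[1,0,15,0,0,0.1],[1,0,15,0,0,0.1]]
```

{"fn": "arm_command", "kwargs": {"targets": [[1,0,15,0,0,0.1],[1,0,15,0,0,0.1],[1,0,15,0,0,0.1],[1,0,15,0,0,0.1],[0,0,15,0,0,0.1],[0,0,0,0,0,0]]}}

```text
clock: 6.4
position: [0.4909, -0.2359, 0.0734]
tool_rot: [-3.14, 0.004, -1.495]
force: [-0.3, -1.5, 1.0]
grip_width: 0.0411
```

{"fn": "arm_command", "kwargs": {"targets": [[0,0,0,0,0,0],[0,0,0,0,0,0],[0,0,0,0,0,0],[0,0,0,0,0,0],[0,0,0,0,0,0]], "grip": 0, "grip_force": 70}}

```text
clock: 6.9
position: [0.4921, -0.2348, 0.0758]
tool_rot: [-3.138, 0.003, -1.492]
force: [1.0, -0.2, -4.4]
grip_width: 0.0109
```

{"fn": "arm_command", "kwargs": {"targets": [[0,0,-6,0,0,0],[0,0,-12,0,0,0],[0,0,-20,0,0,0],[0,0,-25,0,0,0],[0,0,-25,0,0,0],[0,0,-25,0,0,0],[0,0,-25,0,0,0],[0,0,-20,0,0,0]]}}

```text
clock: 7.7
position: [0.4896, -0.2348, 0.2437]
tool_rot: [-3.14, 0.005, -1.492]
force: [-0.1, -0.8, -3.5]
grip_width: 0.0106
```

```bash
python3 - <<'E'
from h import *
plan([.540,.055,.285],down(-86.8),vmax=30)
s=bot.observe();print(s["qpos"],s["moment"])
E
```

```text
t 7.7 pos [ 0.4896 -0.2348  0.2437] rpy [-179.9    0.3  -85.5] F [-0.1 -0.8 -3.5] w 0.0106
[[-29,-7,-4,0,0,0.1],[-29,-7,-4,0,0,0.1],[-29,-7,-4,0,0,0.1],[-29,-7,-4,0,0,0.1],[-29,-7,-4,0,0,0.1],[-29,-7,-4,0,0,0.1],[-29,-7,-4,0,0,0.1],[-29,-7,-4,0,0,0.1]]
[[-29,-7,-4,0,0,0.1],[-29,-7,-4,0,0,0.1]]
[ 0.46693735  0.40067759 -0.16703218  1.81604027  0.07478949  0.93120873
 -1.22395719] [0.02355184 0.02063817 0.00318123]
```

```bash
python3 - <<'E'
from h import *
s=bot.observe()
plan([.560,.078,.275],down(-85.5),vmax=32)
E
```

```text
t 7.7 pos [ 0.4896 -0.2348  0.2437] rpy [-179.9    0.3  -85.5] F [-0.1 -0.8 -3.5] w 0.0106
[[-28,-9,-3,0,0,0],[-28,-9,-3,0,0,0],[-28,-9,-3,0,0,0],[-28,-9,-3,0,0,0],[-28,-9,-3,0,0,0],[-28,-9,-3,0,0,0],[-28,-9,-3,0,0,0],[-28,-9,-3,0,0,0]]
[[-28,-9,-3,0,0,0],[-28,-9,-3,0,0,0],[-28,-9,-3,0,0,0]]
```

{"fn": "arm_command", "kwargs": {"targets": [[-10,-3,-4,0,0,0],[-19,-6,-4,0,0,0],[-28,-9,-4,0,0,0],[-28,-9,-4,0,0,0],[-28,-9,-4,0,0,0],[-28,-9,-3,0,0,0],[-28,-9,-3,0,0,0],[-28,-9,-3,0,0,0]]}}

```text
clock: 8.5
position: [0.5359, -0.025, 0.2768]
tool_rot: [-3.138, 0.002, -1.497]
force: [-0.1, 0.1, -4.8]
grip_width: 0.0108
```

{"fn": "arm_command", "kwargs": {"targets": [[-28,-9,-3,0,0,0],[-28,-9,-2,0,0,0],[-20,-7,0,0,0,0],[-12,-4,0,0,0,0],[-4,-1,0,0,0,0],[0,0,0,0,0,0]]}}

```text
clock: 9.1
position: [0.5566, 0.0808, 0.2806]
tool_rot: [3.141, 0.004, -1.489]
force: [0.1, -0.0, -3.7]
grip_width: 0.011
```

```bash
python3 - <<'E'
from h import *
s=bot.observe();R0=Ro.from_euler('xyz',s["tool_rot"]);print(s["qpos"])
a=np.radians(49.5);ax=np.array([-np.sin(a),np.cos(a),0])
plan([.560,.078,.27],Ro.from_rotvec(ax*.8)*R0,wmax=4)
f=bot.grab_frame("scene");cv2.imwrite("pics/sc1.png",cv2.cvtColor(f["color"][150:420,120:560],cv2.COLOR_RGB2BGR))
E
```

```text
[-0.04509759  0.39819522 -0.27250449  1.72041439  0.11635431  1.03856595
 -1.84564718]
t 9.1 pos [0.5566 0.0808 0.2806] rpy [180.    0.3 -85.3] F [ 0.1 -0.  -3.7] w 0.011
[[0,0,1,-2.7,2.7,0],[0,0,1,-2.7,2.7,0],[0,0,1,-2.7,2.7,0],[0,0,1,-2.7,2.7,0],[0,0,1,-2.7,2.7,0],[0,0,1,-2.7,2.7,0],[0,-1,1,-2.7,2.7,0],[0,-1,1,-2.7,2.7,0]]
[[0,-1,1,-2.7,2.7,0],[0,-1,1,-2.7,2.7,0],[0,-1,1,-2.7,2.7,0],[0,-1,1,-2.7,2.7,0]]
```

View pics/sc1.png

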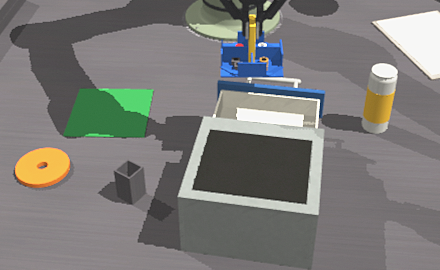

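The organiser hangs level over the open drawer at crop (252,55), and the bystanders haven't moved. Next I tilt.

{"fn": "arm_command", "kwargs": {"targets": [[0,0,1,-2.7,2.7,0],[0,0,1,-2.7,2.7,0],[0,0,1,-2.7,2.7,0],[0,0,1,-2.7,2.7,0],[0,0,1,-2.7,2.7,0],[0,0,1,-2.7,2.7,0]]}}

```text
clock: 9.75
position: [0.5555, 0.0689, 0.2765]
tool_rot: [2.843, -0.288, -1.461]
force: [0.1, -0.8, -3.9]
grip_width: 0.0112
```

```bash
python3 - <<'E'
from h import *
s=bot.observe();print(s["qpos"])
a=np.radians(49.5);ax=np.array([-np.sin(a),np.cos(a),0])
z=-Ro.from_euler('xyz',s["tool_rot"]).as_matrix()[:,2];print("tilt",np.arccos(z[2]),np.degrees(np.arctan2(z[1],z[0])))
plan([.560,.078,.265],Ro.from_rotvec(ax*.75)*down(-85.4),wmax=4)
E
```

```text
[-0.21855392  0.57733078 -0.19017191  1.49740311  0.2829651   1.4589287
 -1.98864718]
tilt 0.41191823117042453 49.02883087417969
t 9.75 pos [0.5555 0.0689 0.2765] rpy [162.9 -16.5 -83.7] F [ 0.1 -0.8 -3.9] w 0.0112
[[-2,-2,1,-2.7,2.8,-0.1],[-2,-2,1,-2.7,2.8,-0.1],[-2,-2,1,-2.7,2.8,-0.1],[-2,-2,1,-2.7,2.8,-0.1],[-2,-2,1,-2.7,2.8,-0.1]]
```

{"fn": "arm_command", "kwargs": {"targets": [[-2,-2,1,-2.7,2.8,-0.1],[-2,-2,1,-2.7,2.8,-0.1],[-2,-2,1,-2.7,2.8,-0.1],[-2,-2,1,-2.7,2.8,-0.1],[-2,-2,1,-2.7,2.8,-0.1],[0,0,0,0,0,0],[0,0,0,0,0,0],[0,0,0,0,0,0]]}}

```text
clock: 10.55
position: [0.5628, 0.0679, 0.2639]
tool_rot: [2.549, -0.513, -1.345]
force: [0.7, -0.6, -4.1]
grip_width: 0.0111
```

```bash
python3 - <<'E'
from h import *
s=bot.observe();print(s["qpos"],s["position"],s["force"])
z=-Ro.from_euler('xyz',s["tool_rot"]).as_matrix()[:,2];print("tilt",np.arccos(z[2]),np.degrees(np.arctan2(z[1],z[0])))
f=bot.grab_frame("wrist");save("w1",f)
g=bot.grab_frame("scene");
a=cv2.resize(f["color"],(480,360));b=cv2.resize(g["color"][190:300,290:460],(0,0),fx=2.4,fy=2.4)
o=np.zeros((624,480,3),np.uint8);o[:360]=a;o[360:360+b.shape[0],:b.shape[1]]=b
cv2.imwrite("pics/mix1.png",cv2.cvtColor(o[:600],cv2.COLOR_RGB2BGR))
E
```

```text
[-0.32661132  0.78129542 -0.12597017  1.3036935   0.37299172  1.77982127
 -2.01460662] [0.56281389 0.06794223 0.26393712] [ 0.69795681 -0.64492168 -4.14524879]
tilt 0.7634869570751979 48.98769451377749
```

View pics/mix1.png

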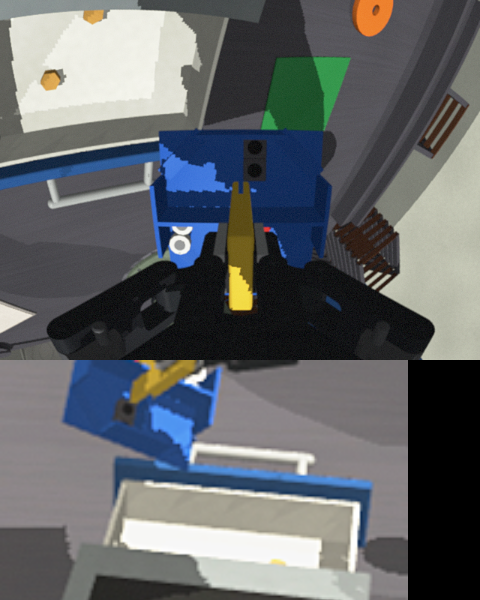

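Both brass nuts lie on the drawer floor at mix (50,80) and (93,15). Their compartment is empty, and the squares and spacers are still in place. Next I bring the organiser level and carry it back.

```bash
python3 - <<'E'
from h import *
plan([.555,.07,.285],down(-85.4),wmax=5.6)
E
```

```text
t 10.65 pos [0.5629 0.0679 0.2644] rpy [146.  -29.4 -77.1] F [-0.3  0.5 -2.9] w 0.0115
[[1,2,-2,3.9,-3.9,-0.1],[1,2,-2,3.9,-3.9,-0.1],[1,2,-2,3.9,-3.9,-0.1],[0,2,-2,3.9,-3.9,-0.1],[0,2,-2,3.9,-3.9,-0.1],[0,1,-2,3.9,-3.9,-0.1],[0,1,-2,3.9,-3.9,-0.1],[0,1,-3,3.9,-3.9,-0.1]]
```

{"fn": "arm_command", "kwargs": {"targets": [[1,2,-2,2.5,-2.5,-0.1],[1,2,-2,3.9,-3.9,-0.1],[1,2,-2,3.9,-3.9,-0.1],[0,2,-2,3.9,-3.9,-0.1],[0,2,-2,3.9,-3.9,-0.1],[0,1,-2,3.9,-3.9,-0.1],[0,1,-2,3.9,-3.9,-0.1],[0,1,-3,3,-3,-0.1]]}}

```text
clock: 11.45
position: [0.5554, 0.0694, 0.2903]
tool_rot: [3.134, -0.015, -1.494]
force: [-0.1, -0.7, -3.4]
grip_width: 0.0113
```

```bash
python3 - <<'E'
from h import *
plan([.480,-.243,.25],down(-86),n=13)
E
```

```text
t 11.45 pos [0.5554 0.0694 0.2903] rpy [179.6  -0.9 -85.6] F [-0.1 -0.7 -3.4] w 0.0113
[[23,8,4,0,-0.1,0],[23,8,3,0,-0.1,0],[23,8,3,0,-0.1,0],[23,8,3,0,-0.1,0],[24,8,3,0,-0.1,0],[24,8,3,0,-0.1,0],[24,8,3,0,-0.1,0],[24,8,3,0,-0.1,0]]
[[24,8,3,0,-0.1,0],[24,8,3,0,-0.1,0],[24,7,3,0,-0.1,0],[24,7,3,0,-0.1,0],[24,7,3,0,-0.1,0]]
```

{"fn": "arm_command", "kwargs": {"targets": [[9,3,1,0,-0.3,0],[18,6,2,0,-0.3,0],[26,9,3,0,-0.2,0],[28,9,3,0,-0.2,0],[28,9,3,0,0,0],[28,9,3,0,0,0],[28,9,3,0,0,0],[28,9,3,0,0,0]]}}

```text
clock: 12.25
position: [0.5021, -0.1381, 0.2732]
tool_rot: [3.128, -0.003, -1.493]
force: [1.0, 0.2, -3.9]
grip_width: 0.0108
```

{"fn": "arm_command", "kwargs": {"targets": [[28,9,3,0,0,0],[28,9,3,0,0,0],[26,6,4,0,0,0],[18,4,5,0,0,0],[9,2,5,0,0,0],[0,0,0,0,0,0]]}}

```text
clock: 12.85
position: [0.4742, -0.2601, 0.2532]
tool_rot: [3.115, -0.007, -1.499]
force: [1.2, 0.2, -3.1]
grip_width: 0.0109
```

```bash
python3 - <<'E'
from h import *
plan([.480,-.243,.078],down(-86),n=9)
E
```

```text
t 12.85 pos [ 0.4742 -0.2601  0.2532] rpy [178.5  -0.4 -85.9] F [ 1.2  0.2 -3.1] w 0.0109
[[-2,-1,19,0.2,0,0],[-2,-1,19,0.2,0,0],[-2,-1,19,0.2,0,0],[-2,-1,19,0.2,0,0],[-2,-1,19,0.2,0,0],[-2,-1,19,0.2,0,0],[-2,-1,19,0.2,0,0],[-2,-1,19,0.2,0,0]]
[[-2,-1,19,0.2,0,0]]
```

{"fn": "arm_command", "kwargs": {"targets": [[-3,-1,14,0.4,0,0],[-3,-1,24,0.4,0,0],[-3,-1,26,0.4,0,0],[-3,-1,26,0.3,0,0],[-3,-1,26,0,0,0],[-2,-1,22,0,0,0],[0,0,12,0,0,0],[0,0,4,0,0,0]]}}

```text
clock: 13.65
position: [0.4812, -0.2354, 0.0963]
tool_rot: [-3.141, -0.006, -1.49]
force: [-0.0, 0.4, -3.3]
grip_width: 0.011
```

```bash
python3 - <<'E'
from h import *
plan([.480,-.243,.076],down(-86),n=4)
E
```

```text
t 13.65 pos [ 0.4812 -0.2354  0.0963] rpy [-180.    -0.3  -85.4] F [-0.   0.4 -3.3] w 0.011
[[2,0,5,0,-0.1,0.2],[2,0,5,0,-0.1,0.2],[2,0,5,0,-0.1,0.2],[2,0,5,0,-0.1,0.2]]
```

{"fn": "arm_command", "kwargs": {"targets": [[3,0,5,0,-0.1,0],[3,0,5,0,-0.1,0],[1,0,5,0,-0.1,0],[0,0,4,0,0,0],[0,0,2,0,0,0]]}}

```text
clock: 14.15
position: [0.4833, -0.2437, 0.0762]
tool_rot: [-3.138, -0.002, -1.49]
force: [-0.6, -0.0, -3.5]
grip_width: 0.0117
```

{"fn": "arm_command", "kwargs": {"targets": [[0,0,1,0,0,0],[0,0,1,0,0,0]]}}

```text
clock: 14.35
position: [0.4834, -0.2439, 0.0745]
tool_rot: [-3.138, -0.002, -1.49]
force: [-8.2, 4.5, 32.4]
grip_width: 0.0113
```

{"fn": "arm_command", "kwargs": {"targets": [[0,0,0,0,0,0],[0,0,0,0,0,0],[0,0,0,0,0,0],[0,0,0,0,0,0]], "grip": 45}}

```text
clock: 14.75
position: [0.4842, -0.244, 0.0754]
tool_rot: [-3.137, -0.003, -1.49]
force: [1.0, -0.3, 0.1]
grip_width: 0.0384
```

{"fn": "arm_command", "kwargs": {"targets": [[0,0,-10,0,0,0],[0,0,-25,0,0,0],[0,0,-40,0,0,0],[0,0,-45,0,0,0],[0,0,-40,0,0,0]]}}

```text
clock: 15.25
position: [0.481, -0.2422, 0.2387]
tool_rot: [3.139, 0.002, -1.489]
force: [1.2, 0.1, -0.8]
grip_width: 0.0384
```

```bash
python3 - <<'E'
from h import *
plan([.42,.124,.20],down(-4.5))
f=bot.grab_frame("wrist");save("w2",f)
E
```

```text
t 15.25 pos [ 0.481  -0.2422  0.2387] rpy [ 1.799e+02  1.000e-01 -8.530e+01] F [ 1.2  0.1 -0.8] w 0.0384
[[-37,3,4,0,0,-8.1],[-37,-2,4,0,0,-8.1],[-36,-7,4,0,0,-8.1],[-35,-12,4,0,0,-8.1],[-33,-17,4,0,0,-8.1],[-30,-22,4,0,0,-8.1],[-27,-26,4,0,0,-8.1],[-23,-29,4,0,0,-8.1]]
[[-19,-32,4,0,0,-8.1],[-14,-34,4,0,0,-8.1]]
```

View pics/w2.png

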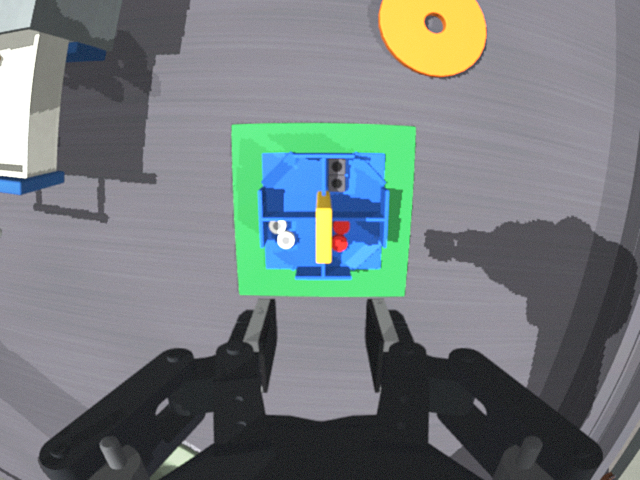

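The organiser stands upright on the mat around (323,213), with the six other parts inside. Next I re-grip the handle to shut the drawer.

```bash
python3 - <<'E'
from h import *
plan([.472,.1205,.18],down(-4.5))
E
```

```text
t 15.3 pos [ 0.4832 -0.2431  0.245 ] rpy [-1.797e+02 -1.000e-01 -8.530e+01] F [ 3.2 -1.5  9.1] w 0.0384
[[-36,-2,6,0,0,-8.1],[-36,-7,6,0,0,-8.1],[-34,-12,6,0,0,-8.1],[-32,-17,6,0,0,-8.1],[-30,-21,6,0,0,-8.1],[-26,-25,6,0,0,-8.1],[-23,-28,7,0,0,-8.1],[-18,-31,7,0,0,-8.1]]
[[-14,-34,7,0,0,-8.1],[-9,-35,7,0,0,-8.1]]
```

{"fn": "arm_command", "kwargs": {"targets": [[-36,-2,6,0,0,-8.1],[-36,-7,6,0,0,-8.1],[-34,-12,6,0,0,-8.1],[-32,-17,6,0,0,-8.1],[-30,-21,6,0,0,-8.1],[-26,-25,6,0,0,-8.1],[-23,-28,7,0,0,-8.1],[-18,-31,7,0,0,-8.1]], "grip": 48, "grip_force": 40}}

```text
clock: 16.1
position: [0.4727, 0.0505, 0.2018]
tool_rot: [3.139, -0.021, -0.326]
force: [1.1, 0.9, 0.5]
grip_width: 0.0409
```

{"fn": "arm_command", "kwargs": {"targets": [[-14,-34,7,0,0,-8.1],[-9,-35,7,0,0,-8.1],[0,0,0,0,0,0]]}}

```text
clock: 16.4
position: [0.4668, 0.1302, 0.1882]
tool_rot: [3.134, -0.022, -0.021]
force: [0.4, -1.3, 0.7]
grip_width: 0.0411
```

```bash
python3 - <<'E'
from h import *
plan([.472,.1205,.15],down(-4.5))
E
```

```text
t 16.4 pos [0.4668 0.1302 0.1882] rpy [179.6  -1.2  -1.2] F [ 0.4 -1.3  0.7] w 0.0411
[[5,9,38,0.4,-1.2,3.3]]
```

{"fn": "arm_command", "kwargs": {"targets": [[3,5,19,0.2,-0.6,1.7],[2,4,19,0.2,-0.6,1.6],[0,0,0,0,0,0]]}}

```text
clock: 16.7
position: [0.4726, 0.1212, 0.1512]
tool_rot: [3.141, -0.003, -0.079]
force: [-0.2, -0.7, 0.7]
grip_width: 0.041
```

```bash
python3 - <<'E'
from h import *
plan([.472,.1205,.108],down(-4.5),n=3)
E
```

```text
t 16.7 pos [0.4726 0.1212 0.1512] rpy [180.   -0.2  -4.5] F [-0.2 -0.7  0.7] w 0.041
[[0,0,14,0,-0.1,0],[0,0,14,0,-0.1,0],[0,0,14,0,-0.1,0]]
```

{"fn": "arm_command", "kwargs": {"targets": [[0,0,14,0,0,0],[0,0,14,0,0,0],[0,0,14,0,0,0],[0,0,0,0,0,0]]}}

```text
clock: 17.1
position: [0.4734, 0.1208, 0.1088]
tool_rot: [3.141, -0.006, -0.078]
force: [-1.0, 0.3, -0.6]
grip_width: 0.0409
```

{"fn": "arm_command", "kwargs": {"targets": [[0,0,0,0,0,0],[0,0,0,0,0,0],[0,0,0,0,0,0],[0,0,0,0,0,0]], "grip": 0}}

```text
clock: 17.5
position: [0.4733, 0.121, 0.1095]
tool_rot: [3.141, -0.006, -0.078]
force: [1.9, 1.0, -15.5]
grip_width: 0.0096
```

{"fn": "arm_command", "kwargs": {"targets": [[10,0,0,0,0,0],[16,0,0,0,0,0],[18,0,0,0,0,0],[18,0,0,0,0,0],[18,0,0,0,0,0],[16,0,0,0,0,0],[10,0,0,0,0,0],[0,0,0,0,0,0]]}}

```text
clock: 18.3
position: [0.5829, 0.1124, 0.1095]
tool_rot: [3.141, -0.002, -0.077]
force: [1.4, 0.0, -1.9]
grip_width: 0.0097
```

Now I go slowly until it meets resistance.

{"fn": "arm_command", "kwargs": {"targets": [[6,0,0,0,0,0],[6,0,0,0,0,0],[4,0,0,0,0,0],[0,0,0,0,0,0]]}}

```text
clock: 18.7
position: [0.5988, 0.1111, 0.1095]
tool_rot: [3.14, -0.001, -0.076]
force: [1.1, 1.0, -5.1]
grip_width: 0.0096
```

{"fn": "arm_command", "kwargs": {"targets": [[3,0,0,0,0,0],[3,0,0,0,0,0],[0,0,0,0,0,0]]}}

```text
clock: 19.0
position: [0.6018, 0.1109, 0.1095]
tool_rot: [3.138, 0.005, -0.075]
force: [1.9, 0.4, -4.3]
grip_width: 0.0095
```

{"fn": "arm_command", "kwargs": {"targets": [[4,0,0,0,0,0],[4,0,0,0,0,0]]}}

```text
clock: 19.2
position: [0.6023, 0.1109, 0.1092]
tool_rot: [3.133, 0.02, -0.073]
force: [-37.2, 0.8, 22.3]
grip_width: 0.0094
```

{"fn": "arm_command", "kwargs": {"targets": [[4,0,0,0,0,0],[4,0,0,0,0,0]]}}

```text
clock: 19.4
position: [0.6022, 0.1109, 0.1091]
tool_rot: [3.128, 0.037, -0.071]
force: [-34.6, -0.4, 23.6]
grip_width: 0.0093
```

It is against the stop. I release, rise and check.

{"fn": "arm_command", "kwargs": {"targets": [[0,0,0,0,0,0],[0,0,0,0,0,0],[0,0,0,0,0,0]], "grip": 48}}

```text
clock: 19.7
position: [0.6026, 0.1109, 0.11]
tool_rot: [3.128, 0.036, -0.071]
force: [0.1, 0.0, 0.1]
grip_width: 0.041
```

{"fn": "arm_command", "kwargs": {"targets": [[0,0,-10,0,-0.5,0],[0,0,-25,0,-0.5,0],[0,0,-45,0,0,0],[0,0,-45,0,0,0],[-40,0,-20,0,0,0],[-40,0,0,0,0,0],[-40,0,0,0,0,0],[0,0,0,0,0,0]]}}

```text
clock: 20.5
position: [0.4896, 0.1214, 0.273]
tool_rot: [3.131, 0.049, -0.072]
force: [1.0, -0.0, 0.3]
grip_width: 0.041
```

```bash
python3 - <<'E'
from h import *
f=bot.grab_frame("top");save("top2",f);W=world(f);C=cv2.cvtColor(f["color"],cv2.COLOR_RGB2HSV).astype(int);H,S=C[...,0],C[...,1]
v,u=np.mgrid[:480,:640];R=(u>390)&(u<505)&(v>235)&(v<345)
for n,m in dict(mat=R&(H>45)&(H<80)&(S>120)&(W[...,2]<.012),grip=R&(H>22)&(H<35)&(S>150)&(W[...,2]>.06)).items():
    P=W[m];P=P[~np.isnan(P).any(1)];print(n,cv2.minAreaRect((P[:,:2]*1000).astype(np.float32)),np.percentile(P[:,2],95))
W0=np.load("top0.npy")
m=(u>200)&(u<330)&(v>185)&(v<217)&(H>100)&(H<125)&(S>120)&(W[...,2]>.12)&(W[...,2]<.131)
P=W[m];print("front now",len(P),np.polyfit(P[:,1],P[:,0],1))
C0=cv2.cvtColor(np.load("top0c.npy"),cv2.COLOR_RGB2HSV).astype(int)
m=(u>200)&(u<330)&(v>185)&(v<217)&(C0[...,0]>100)&(C0[...,0]<125)&(C0[...,1]>120)&(W0[...,2]>.12)&(W0[...,2]<.131)
P=W0[m];print("front start",len(P),np.polyfit(P[:,1],P[:,0],1))
print(bot.observe()["force"])
E
```

```text
mat ((476.16827392578125, -245.50784301757812), (181.0980224609375, 180.924072265625), 4.017752647399902) 0.005752707290942915
grip ((478.858642578125, -244.67620849609375), (42.885833740234375, 11.44051742553711), 4.0840301513671875) 0.09499986177778535
front now 276 [0.07809816 0.63965324]
front start 595 [0.07759505 0.63843239]
[0.69413512 0.09387547 0.37901732]
```

View pics/top2.png

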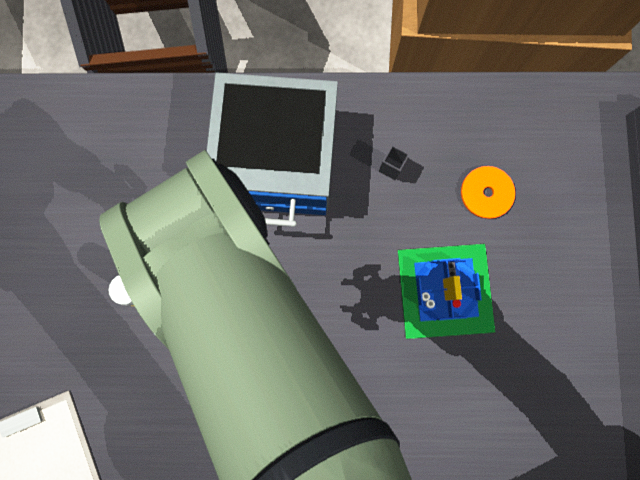

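The organiser is upright and centred on the mat at (449,290), the drawer front is flush, and the bystanders look unmoved. I'm handing in.

```bash
python3 -c "
from h import *
print(bot.job_done(), bot.observe()['clock'])"
```

```text
the job is handed in; nothing more can be done
the job is handed in; nothing more can be done
```

I finished the whole task and handed the job in at about 20.6 s on the clock. The hand-in gives no verdict.

**What I did:**
- Pulled the top drawer open about 130 mm by its handle.
- Lifted the organiser and tilted it 0.76 rad toward the brass corner over the drawer.
- Levelled it, set it back on the mat and released it.
- Gripped the handle again, pushed the drawer to its stop, let go and backed off.

**What the last checks showed:**
- **Brass nuts:** both were seen on the drawer floor after the pour. I did not look inside again after shutting the drawer.
- **Other parts:** all six were in the organiser when I let go. One spacer seemed to rest partly on the other, which should still be well below the wall tops.
- **Organiser:** its grip is about 3 mm from the mat's centre, and its height is what it was at the start.
- **Drawer:** it met a hard stop at about 37 N, close to the 40 N limit. Its front ended about 1 mm further in than at the start. I inferred that it is fully shut from the stop; I did not measure it separately.
- **Bystanders:** the offcut and flap disc look unmoved. In the last picture the arm partly hid the spray can; the part still showing looked to be in its starting place.

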